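Load the specimen block and slide it to the scanner

TASK

Put the white specimen block, right side up, flat into the pocket of the sliding carrier. Then push the carrier along its rail until it clicks into the first stop, where the block stands in front of the scanner head, without running past that stop. Leave the other things on the bench undisturbed.

Things in the scene. Friction and masses are not known exactly. Their poses are not given: they have to be found in the camera images.
- block: The specimen block: white plastic, 60 mm (its x) by 100 mm (its y) by 45 mm tall, 0.25 kg give or take, 15 shallow grey round wells drawn on its top. Origin: centre of its underside; z up. Either end may go first: half a turn about z makes no difference. It lies on the bench to the left of the slide.
- slide: The fixed slide: aluminium base plate on the bench, 96 mm (x) by 400 mm (y), 10 mm thick, with two steel rails up to 22 mm high. Origin: centre of the base's underside; z up. The carrier travels along its +y axis. Two click-stops lie on the rail, each a pair of low sprung ribs across the groove between the rails: the first level with the scanner head, the second 80 mm farther along +y, near the rail's end.
- carrier (a joint): Travel of the carrier along the slide's +y, in m; starts anywhere from 0 to 0.05, free there (friction about 0.7 N). First stop (scanner) at 0.120, second at 0.200, end of travel 0.208. A wheel under it drops between two sprung ribs: about 7 N gets over the first, from about 4 mm short the carrier is drawn in and held with 1 mm of play; another 7 N would push it on past.
- pocket (a point): Centre of the pocket's floor on the carrier, 32 mm above the bench, moving with it; axes as the slide's (y along travel). Pocket 64 mm (x) by 104 mm (y): 2 mm of play each side of the block; walls 8 mm thick, 12 mm high, the long ones with a 50 mm gap in the middle. The black deck is 90 mm wide, from 101 mm behind (-y) to 63 mm ahead (+y) of this point, its top level with the floor.
- fin_top (a point): Centre of the top edge of the carrier's upright push fin: aluminium, 50 mm wide (x), 12 mm thick (y), 53 mm tall above the deck, its top 85 mm above the bench. It stands 94 mm behind (-y) the pocket centre, 28 mm clear of the pocket's end wall. Its back can be pushed, or it can be pinched from above.
- station (a point): Fixed point where the pocket centre lies when the carrier stands in the first stop. The scanner head, a grey box 40 (x) by 50 (y) mm and 90 mm tall with a black lens towards the rail, is fixed beside it on the slide's +x side, from 74 to 114 mm off this point in x, centred on it in y.
- slide_box: Bystander: a closed box for glass slides, 38 by 112 mm and 34.5 mm tall, white with a grey lid, lying on the bench to the left near the block. Origin: centre of underside.
- bottle: Bystander: amber reagent bottle with black cap, 62 mm across, 140 mm tall, beyond the slide. Origin: centre of underside.
- dish: Bystander: a closed glass dish, 90 mm across, 16 mm tall, on the robot's side of the slide. Origin: centre of underside.

How it is judged (in metres and radians):
On the way, in this order (a step that is already met when the one before it is completed fails the run):
1. the block lies flat in the carrier's pocket, let go, with the carrier still short of the first stop (x of block in the frame of pocket between -0.005 and 0.005 m and y of block in the frame of pocket between -0.005 and 0.005 m and z of block in the frame of pocket between -0.003 and 0.003 m and angle between the y axis of block and the y axis of pocket, either way round below 0.09 rad and angle between block's own z axis and vertical below 0.05 rad and value of joint carrier below 0.1 m and contact force between block and the fingers below 0.2 N), for 0.2 s.
2. the carrier stands in the first stop with the block in it (x of block in the frame of pocket between -0.005 and 0.005 m and y of block in the frame of pocket between -0.005 and 0.005 m and z of block in the frame of pocket between -0.003 and 0.003 m and angle between the y axis of block and the y axis of pocket, either way round below 0.09 rad and angle between block's own z axis and vertical below 0.05 rad and value of joint carrier between 0.116 and 0.124 m and velocity of joint carrier between -0.01 and 0.01 m/s), for 0.2 s.
At the end, for the whole second after the job is handed in: The block is right side up and flat in the pocket (within 5 mm of its centre in plan, underside within 3 mm of the pocket floor, tilt under 0.05 rad, turned no more than 0.09 rad), let go and at rest; the carrier rests in the first click-stop, joint value 0.120 within 0.004 (x of block in the frame of pocket between -0.005 and 0.005 m and y of block in the frame of pocket between -0.005 and 0.005 m and z of block in the frame of pocket between -0.003 and 0.003 m and angle between the y axis of block and the y axis of pocket, either way round below 0.09 rad and angle between block's own z axis and vertical below 0.05 rad and value of joint carrier between 0.116 and 0.124 m and velocity of joint carrier between -0.005 and 0.005 m/s and linear speed of block below 0.01 m/s and contact force between block and the fingers below 0.2 N); the robot touches nothing.
It fails at once if the carrier runs past the first stop (joint beyond 0.140) (value of joint carrier above 0.14 m).
It fails at once if the slide box is shifted by more than 20 mm or tipped (distance of slide_box from where it was at the start of the episode above 0.02 m or angle between slide_box's own z axis and vertical above 0.3 rad).
It fails at once if the bottle is shifted by more than 20 mm or tipped (distance of bottle from where it was at the start of the episode above 0.02 m or angle between bottle's own z axis and vertical above 0.3 rad).
It fails at once if the dish is shifted by more than 20 mm or tipped (distance of dish from where it was at the start of the episode above 0.02 m or angle between dish's own z axis and vertical above 0.3 rad).
It also fails if it takes over 64 s, if anything falls off the work surface, if the arm or the gripper's body presses on something with over 40 N, if the wrist force passes 120 N, or if a joint passes its speed limit or range.

ROBOT

A 7-joint arm with a two-finger parallel gripper is mounted at the origin on the work surface. World frame = base frame: x ahead of the robot, y to its left, z up, the work surface at z = 0. Lengths are in mm, angles in rad, forces in N, time in s.
With the tool pointing down it reaches from about 425 to 875 mm from the base axis. Payload 8.4 kg.
Tool frame: the origin (TCP) lies midway between the tips of the shut fingers; the grasp point (between the pads) lies 19 mm behind it; y points along the fingers, x is the direction in which the jaws open and shut, and the axes are right-handed (so a half turn about y gives the same grasp; the last joint's range is limited). The gripper opens to 87 mm and grips with 3 to 60 N. Pads are 19 mm wide; open, the fingers measure 117 mm over their backs; the gripper's body (75 mm by 190 mm) begins 51 mm behind the grasp point.
Start: joints at [1.244, 0.333, 0.04, 1.465, -0.013, 1.343, -0.059], TCP at [146.772, -633.184, 222.546] pointing down, gripper open.
Joint ranges: [-2.58, 2.58], [-0.38, 2.09], [-1.3, 1.39], [0.25, 2.4], [-1.5, 4.64], [0.08, 2.09], [-2.65, 2.65]. Speed limits (rad/s): [2.22, 2.22, 2.79, 2.79, 3.14, 3.14, 3.14].

INTERFACE

Orientations are given as a rotation vector (axis times angle).
In Python, from rig import robot, eyes gives the robot as it stands.
- The arm moves only by the tool carry_out, never from a script. Its argument "steps" is a list that holds one entry, the list of rows, each a list of 5 numbers: the shift along the world's x, y, z in mm, then the turn about the world's z in rad, then the finger opening in mm, from 0 to 87. A call has 1 to 12 rows; each row shifts and turns the pose as measured when the row begins; what a row does not reach is not made up. A row lasts 1/8 s, in which the tool goes at most 62.5 mm and 10.7 degrees, less where a joint would pass 70% of its speed; a pose out of reach is approached as far as the arm can. A call with a gripper value outside its range is refused whole. The fingers move at their own pace and stop on an object; "newtons" is the grip in N (left out, the last holds). Time passes only in rows, so rows that do not move let the fingers close. It gives the time, the measured TCP pose, the force and the opening at its end, in the units of the state.
- robot.get_state(): the state, without advancing time (a new reading comes with each control period).
- eyes.snapshot(name): name is "side" or "top"; returns a dict with "pixels" (480x640x3 uint8, red, green, blue), "vertical_fov" (degrees; the focal length in pixels is half the picture's height over the tangent of half this angle, whatever the lens; pixels are square), "cx", "cy" (the principal point, pixels), "R" (3x3) and "t" (3): a world point X has camera coordinates R X + t. Camera axes: x right, y down, z forward; pixel columns grow to the right and rows downward; lengths in mm; the calibration is good to about 2 mm. A picture is of the moment at which its call begins. There is no depth.
- robot.sign_off(): hands the job in, once; it reports no verdict.
The state is a dict: "t": time; "joints": joint angles; "qd": joint speeds; "effort": joint torques, N m; "tool_pos": TCP position; "tool_rot": TCP orientation; "ft_force": force on the tool from outside, world axes, zero at the start; "moment": the same for the moment, N m; "opening": finger opening in mm.
Only numpy, scipy, OpenCV 4.12 (cv2) and the standard library are available. Lean on these libraries where they do the work, as an engineer would, in place of code of your own. Each camera call takes 0.05 s, during which the arm holds its last target.

## Working session

There is one attempt and no reset: what is moved stays moved. The work goes in short steps, Python scripts to look and compute and a tool call to move; the robot and the scene stay as the last step left them, time stands still between calls to the robot, and variables do not carry over. Pictures are saved under pics/ and viewed, and the job is handed in when it is done.

Besides the shell and the picture viewer there is one more tool, called after ">>>" in YAML: its name, and indented under it one key for each argument. carry_out: Moves the arm, as the interface text tells. Its arguments: {"type":"object","properties":{"steps":{"type":"array"},"newtons":{"type":"number"}},"required":["steps"]}

```bash
mkdir -p pics; ls; python3 - <<'E'
from rig import robot, eyes
import cv2,numpy as np
print(robot.get_state())
for n in("side","top"):
    s=eyes.snapshot(n); cv2.imwrite(f"pics/{n}0.png",s["pixels"][:,:,::-1]); print(n,s["vertical_fov"],s["cx"],s["cy"],s["R"],s["t"], [k for k in s])
E
```

```text
pics
{'t': 0.0, 'joints': array([ 1.24380471,  0.3338528 ,  0.03985202,  1.4662611 , -0.01337515,
        1.34329435, -0.05846422]), 'qd': array([-3.52792396e-04,  2.61458072e-05,  7.29670394e-04, -5.97946516e-04,
        1.76279745e-03, -9.07761950e-04,  9.45636585e-04]), 'effort': array([ 9.76561296e-06, -6.56353426e+01,  1.33551724e+00, -4.03802133e+01,
       -5.96911786e-02,  4.47392708e-02,  1.21392864e-04]), 'tool_pos': array([ 146.6591981 , -632.76444296,  221.70151135]), 'tool_rot': array([-1.30749688,  1.04067236, -1.03852519]), 'ft_force': array([ 0.16432037,  1.27432262, -0.0107025 ]), 'moment': array([-0.00381088,  0.02645085, -0.02374963]), 'opening': 87.28508707385238}
side 45.626444281658145 325.7048326398145 236.64227629826567 [[-0.94396618 -0.32944155 -0.01990296]
 [-0.19270994  0.59913065 -0.77711347]
 [ 0.26793794 -0.72973333 -0.62904573]] [543.3157553  173.92784738 901.26400864] ['pixels', 'vertical_fov', 'cx', 'cy', 'R', 't']
top 52.97938447489194 324.2826472803998 236.01194935222802 [[-0.01816308 -0.99983342 -0.00179688]
 [-0.98202411  0.0181772  -0.18787826]
 [ 0.18787962 -0.00164787 -0.98219068]] [ 27.1014967  583.0956214  749.99538212] ['pixels', 'vertical_fov', 'cx', 'cy', 'R', 't']
```

View pics/side0.png

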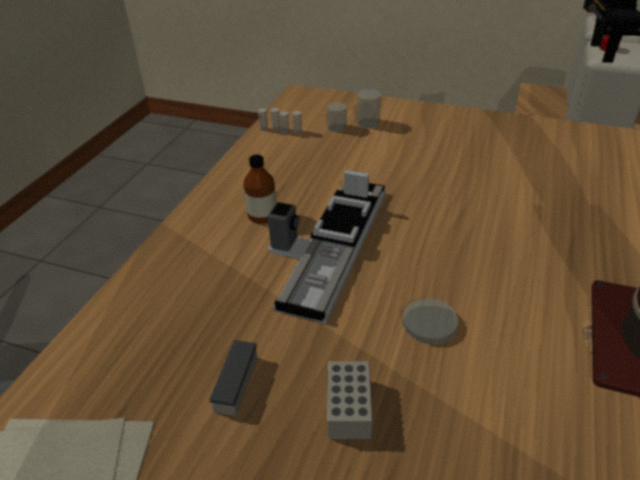

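View pics/top0.png

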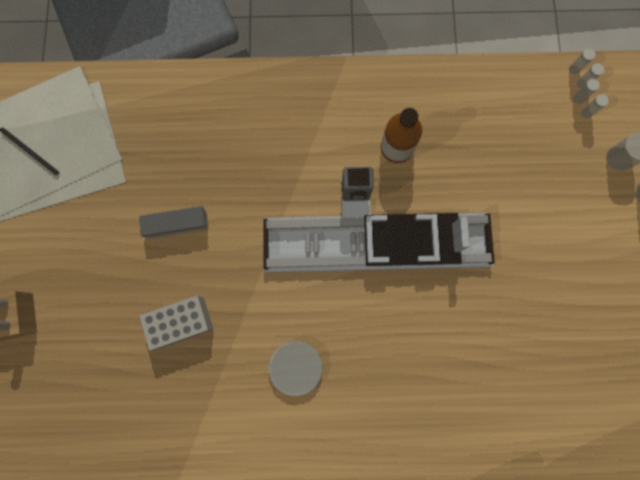

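The top view shows the block at about (176,323), the slide from (264,245) to (493,240), the pocket at about (402,240), the fin at (462,233), the slide box at (173,221), the dish at (296,368) and the bottle at (402,135). I'll zoom in for measuring.

```bash
cat > h.py <<'E'
import cv2,numpy as np
def ray(s,uv,z):
    f=240/np.tan(np.radians(s["vertical_fov"])/2); R=np.array(s["R"]);t=np.array(s["t"])
    uv=np.atleast_2d(np.array(uv,float))
    d=np.c_[(uv[:,0]-s["cx"])/f,(uv[:,1]-s["cy"])/f,np.ones(len(uv))]@R
    c=-R.T@t
    return c+d*((z-c[2])/d[:,2])[:,None]
def proj(s,X):
    f=240/np.tan(np.radians(s["vertical_fov"])/2); p=np.atleast_2d(X)@np.array(s["R"]).T+s["t"]
    return np.c_[f*p[:,0]/p[:,2]+s["cx"],f*p[:,1]/p[:,2]+s["cy"]]
def crop(s,x0,y0,w,h,k,name):
    im=s["pixels"][y0:y0+h,x0:x0+w,::-1]; cv2.imwrite(name,cv2.resize(im,None,fx=k,fy=k,interpolation=cv2.INTER_CUBIC))
E
python3 - <<'E'
from rig import robot, eyes
from h import *
s=eyes.snapshot("top"); crop(s,255,195,250,90,3,"pics/c1.png"); crop(s,130,190,100,170,3,"pics/c2.png")
np.save("pics/top.npy",s,allow_pickle=True)
s2=eyes.snapshot("side");np.save("pics/side.npy",s2,allow_pickle=True); crop(s2,260,160,150,170,3,"pics/c3.png")
crop(s2,310,345,80,110,5,"pics/c4.png")
E
```

```text
(no output)
```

View pics/c1.png

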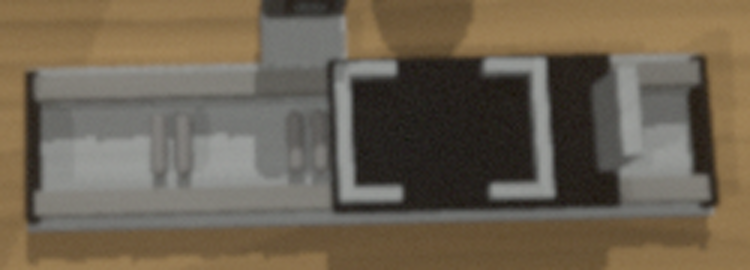

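View pics/c2.png

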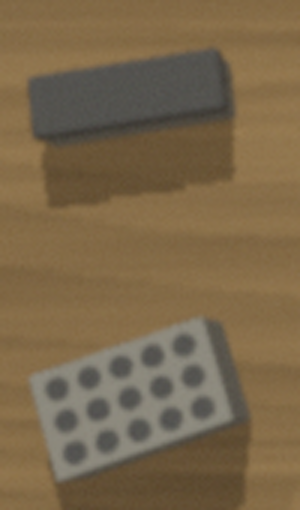

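View pics/c3.png

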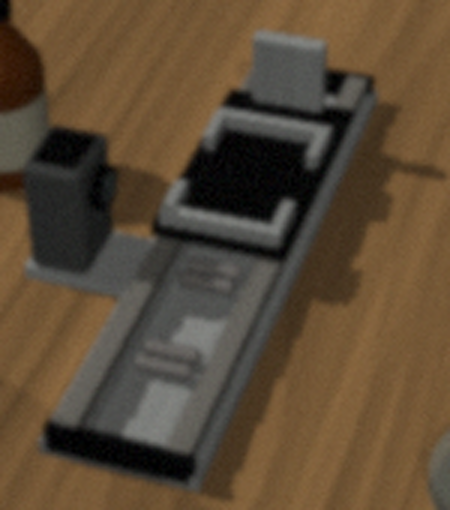

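View pics/c4.png

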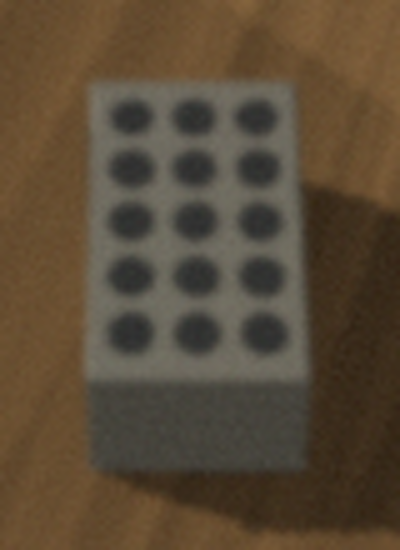

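The crops show the block's 15 wells clearly (right side up) and the pocket walls. In c1, the outer corners are near (334,62), (547,57), (554,197) and (341,201). In c3, they are near (215,110), (333,126), (280,246) and (163,228).

```bash
cat > m.py <<'E'
from h import *
T=np.load("pics/top.npy",allow_pickle=True).item();S=np.load("pics/side.npy",allow_pickle=True).item()
def wells(s,x0,y0,w,h):
    im=cv2.cvtColor(s["pixels"],cv2.COLOR_RGB2HSV)[y0:y0+h,x0:x0+w]
    k=6;im=cv2.resize(im,None,fx=k,fy=k,interpolation=cv2.INTER_CUBIC)
    m=(im[...,1]<85).astype(np.uint8)
    g=im[...,2]
    return g,im,k
def blk(s,box,thr):
    x0,y0,w,h=box
    rgb=cv2.resize(s["pixels"][y0:y0+h,x0:x0+w],None,fx=6,fy=6,interpolation=cv2.INTER_CUBIC)
    g=rgb[...,1]
    p=cv2.SimpleBlobDetector_Params();p.filterByArea=True;p.minArea=300;p.maxArea=4000;p.filterByCircularity=False;p.filterByConvexity=True;p.minConvexity=.85;p.filterByInertia=True;p.minInertiaRatio=.4;p.minThreshold=30;p.maxThreshold=200;p.thresholdStep=5;p.minDistBetweenBlobs=10
    kp=cv2.SimpleBlobDetector_create(p).detect(g)
    return np.array([[x0+(q.pt[0]+.5)/6-.5,y0+(q.pt[1]+.5)/6-.5] for q in kp])
if __name__=="__main__":
    for n,s,b in(("top",T,(135,290,80,65)),("side",S,(322,355,58,65))):
        q=blk(s,b,0); X=ray(s,q,45); print(n,len(q),X.mean(0).round(1))
        if len(q)>=12:
            r=cv2.minAreaRect(X[:,:2].astype(np.float32));print(r)
            u,sv,vt=np.linalg.svd(X[:,:2]-X[:,:2].mean(0));print("long axis ang deg",np.degrees(np.arctan2(vt[0,1],vt[0,0])))
    def c(s,x0,y0,k,pts,z): 
        return ray(s,[[x0+(a+.5)/k-.5,y0+(b+.5)/k-.5] for a,b in pts],z)
    for n,X in(("top",c(T,255,195,3,[(334,62),(547,57),(554,197),(341,201)],44)),("side",c(S,260,160,3,[(163,228),(215,110),(333,126),(280,246)],44))):
        print(n,X.round(1)[:,:2].tolist(),X.mean(0).round(1),[np.linalg.norm(X[i]-X[(i+1)%4]).round(1) for i in range(4)],
         np.degrees(np.arctan2(*(X[0]-X[1]+X[3]-X[2])[[0,1]])))
    # base outline corners top z=10
    X=c(T,255,195,3,[(27,72),(27,220)],22);print("rail end",X.round(1))
E
python3 m.py
```

```text
top 15 [446.  267.2  45. ]
((445.98883056640625, 267.2146911621094), (36.11647033691406, 72.14703369140625), 18.278797149658203)
long axis ang deg -71.6804893928837
side 15 [447.3 267.3  45. ]
((447.3115234375, 267.2495422363281), (36.14973449707031, 72.1146011352539), 18.299304962158203)
long axis ang deg -71.78297355445945
top [[620.3, -55.6], [621.0, -177.1], [540.5, -176.0], [540.4, -56.7]] [ 580.6 -116.4   44. ] [np.float64(121.5), np.float64(80.5), np.float64(119.3), np.float64(79.9)] -0.17354809934832577
side [[611.6, -39.5], [622.0, -170.5], [540.5, -176.8], [537.1, -45.0]] [ 577.8 -108.    44. ] [np.float64(131.4), np.float64(81.7), np.float64(131.8), np.float64(74.7)] -3.0026740113748525
rail end [[622.8 122.2  22. ]
 [535.8 121.7  22. ]]
```

```bash
cat > m2.py <<'E'
from m import *
def line(s,xs,y0,y1,f,z,tol=1.0):
    pass
hs=cv2.cvtColor(cv2.GaussianBlur(T["pixels"],(3,3),0.6),cv2.COLOR_RGB2HSV).astype(float)
# lower edge of base (z~10): for columns 270..488, saturation transition going down
def edge(col,y0,y1,ch,up):
    v=hs[y0:y1,col,ch];d=np.diff(v)*up;i=int(np.argmax(d))
    a=d[max(i-1,0):i+2];return y0+i+.5+ (np.dot(a,np.arange(len(a)))/a.sum()-min(i,1) if a.sum()>0 else 0)
P=[(c,edge(c,258,280,1,1)) for c in range(272,485,3)]
X=ray(T,P,5)[:,:2]
l=cv2.fitLine(X.astype(np.float32),cv2.DIST_HUBER,0,.01,.01).ravel();print("lower base edge",l, "yaw deg",np.degrees(np.arctan2(-l[0]*np.sign(l[1]),abs(l[1]))))
# pocket walls bright in V/G
g=cv2.resize(T["pixels"][200:280,355:450],None,fx=6,fy=6,interpolation=cv2.INTER_CUBIC)
m=((g.max(2)>95)&(g.max(2).astype(int)-g.min(2)<60)).astype(np.uint8)
cv2.imwrite("pics/m.png",np.hstack([g[...,::-1],np.dstack([m*255]*3)])[:, :])
E
python3 m2.py
python3 - <<'E'
from m import *
crop(S,305,190,80,70,8,"pics/c5.png")
crop(T,355,205,95,70,8,"pics/c6.png")
E
```

```text
lower base edge [ 5.3896205e-03 -9.9998546e-01  5.3169391e+02 -5.7213818e+01] yaw deg 0.30880398
```

View pics/c5.png

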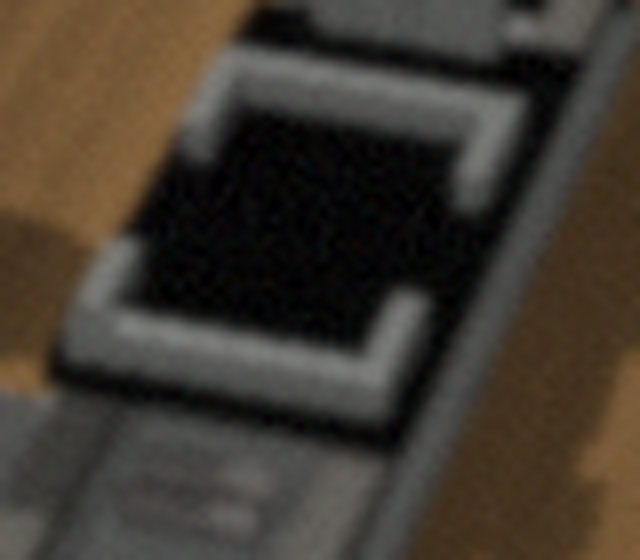

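View pics/c6.png

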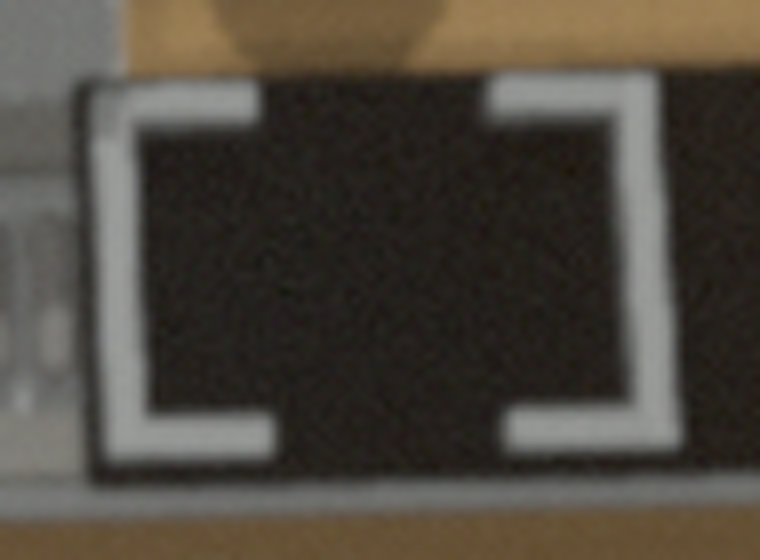

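```bash
python3 - <<'E'
from m import *
def c(s,x0,y0,k,pts,z): return ray(s,[[x0+(a+.5)/k-.5,y0+(b+.5)/k-.5] for a,b in pts],z)
X=c(T,355,205,8,[(90,82),(655,70),(682,450),(107,460)],44)
print(X[:,:2].round(1).tolist(),X.mean(0).round(1),[np.linalg.norm(X[i]-X[(i+1)%4]).round(1) for i in range(4)],np.degrees(np.arctan2(*(X[0]-X[1]+X[3]-X[2])[[0,1]])))
print("inner far",c(T,355,205,8,[(148,412),(632,405),(612,120)],44)[:,:2].round(1).tolist())
Y=c(S,305,190,8,[(225,48),(527,95)],44);print("side rear outer",Y.round(1).tolist())
# camera centres
print(-T["R"].T@T["t"])
print("pred", proj(S,[[580,-116,44]]))
# fin top, slide box, dish, bottle
print("fin",c(T,255,195,3,[(625,67),(640,150)],85).round(1).tolist(), c(S,260,160,3,[(257,33),(327,42)],85).round(1).tolist())
print("slidebox",c(T,130,190,3,[(30,78),(217,50),(228,108),(36,137)],34.5).round(1).tolist())
print("dish",ray(T,(296,368),16).round(1)); print("scanner",c(T,255,195,3,[(262,0),(345,0)],90))
E
```

```text
[[621.2, -55.3], [621.6, -176.2], [539.7, -176.8], [539.8, -56.1]] [ 580.6 -116.1   44. ] [np.float64(120.9), np.float64(82.0), np.float64(120.7), np.float64(81.5)] -0.06662562675599815
inner far [[549.8, -65.0], [549.4, -166.9], [610.9, -166.3]]
side rear outer [[620.2, -173.9, 44.0], [541.2, -177.4, 44.0]]
[432.19735421  17.73382558 846.23816178]
pred [[342.691603   215.36142641]]
fin [[605.0, -208.9, 85.0], [559.4, -213.6, 85.0]] [[604.7, -210.0, 85.0], [556.3, -213.4, 85.0]]
slidebox [[629.2, 335.3, 34.5], [643.9, 227.8, 34.5], [609.4, 220.5, 34.5], [594.5, 330.0, 34.5]]
dish [[367.8  67.6  16. ]]
scanner [[644.7311434  -13.57013927  90.        ]
 [643.89175349 -58.52322652  90.        ]]
```

```bash
cat > st.py <<'E'
from rig import robot
import numpy as np
from scipy.spatial.transform import Rotation as R
s=robot.get_state();M=R.from_rotvec(s["tool_rot"]).as_matrix()
print("t",round(s["t"],2),s["tool_pos"].round(1),"x-axis",M[:,0].round(3),"y",M[:,1].round(3),"yaw",round(np.arctan2(M[1,0],M[0,0]),4),"F",s["ft_force"].round(1),"open",round(s["opening"],1),"q",s["joints"].round(2))
E
python3 st.py
```

```text
t 0.2 [ 146.7 -632.9  222. ] x-axis [ 0.226 -0.974 -0.001] y [-0.     0.001 -1.   ] yaw -1.3431 F [-0.1  0.4  0.7] open 86.8 q [ 1.24  0.33  0.04  1.47 -0.01  1.34 -0.06]
```

>>> carry_out:
  steps:
    - [[46,23,0,0.08,87],[46,23,0,0.08,87],[46,23,0,0.08,87],[46,23,0,0.08,87],[37,35,0,0.08,87],[37,35,0,0.08,87],[37,35,0,0.08,87],[37,35,0,0.08,87],[22,45,0,0.08,87],[22,45,0,0.08,87],[22,45,0,0.08,87],[22,45,0,0.08,87]]

```text
t: 1.7
tool_pos: [572.8, -209.5, 219.2]
tool_rot: [-1.554, 0.287, -0.281]
ft_force: [0.6, -0.8, 1.1]
opening: 86.9
```

>>> carry_out:
  steps:
    - [[7,50,0,0.07,87],[7,50,0,0.07,87],[7,50,0,0.07,87],[5,50,0,0.07,87],[-15,55,0,0.07,87],[-15,55,0,0.07,87],[-17,55,0,0.07,87],[-34,38,0,0.07,87],[-34,38,0,0.07,87],[-34,38,0,0.06,87],[0,0,0,0,87],[0,0,0,0,87]]

```text
t: 3.2
tool_pos: [443.2, 288.7, 217.8]
tool_rot: [-1.554, -0.279, 0.284]
ft_force: [0.8, 0.7, -0.9]
opening: 87.3
```

```bash
python3 st.py
```

```text
t 3.2 [443.2 288.7 217.8] x-axis [ 0.936  0.351 -0.003] y [-0.003 -0.002 -1.   ] yaw 0.3586 F [ 0.8  0.7 -0.9] open 87.3 q [ 0.07  0.17 -0.81  1.73  0.12  1.3  -0.4 ]
```

>>> carry_out:
  steps:
    - [[2,-11,-40,-0.02,87],[2,-11,-40,-0.02,87],[0,0,-35,0,87],[0,0,0,0,87],[0,0,0,0,87]]

```text
t: 3.82
tool_pos: [451.9, 261.8, 101.2]
tool_rot: [-1.559, -0.24, 0.242]
ft_force: [0.0, 1.2, 0.6]
opening: 86.9
```

```bash
python3 st.py; python3 - <<'E'
from rig import eyes
from h import *
s=eyes.snapshot("side"); crop(s,250,250,200,220,3,"pics/d1.png")
E
```

```text
t 3.83 [451.9 261.8 101.2] x-axis [ 0.953  0.302 -0.001] y [-0.001 -0.002 -1.   ] yaw 0.3072 F [0.  1.2 0.6] open 86.9 q [ 0.07  0.26 -0.77  1.89  0.21  1.07 -0.47]
```

View pics/d1.png

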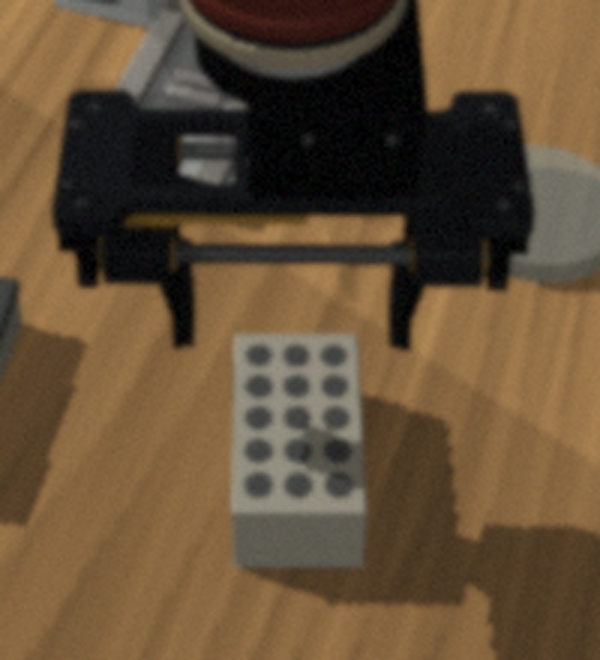

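The gripper straddles the block, which is undisturbed, with the fingertips at crop (182,345) and (400,345). I'll correct the small offset and descend.

>>> carry_out:
  steps:
    - [[-5,5,-10,0.012,87],[0,0,-20,0,87],[0,0,-15,0,87],[0,0,0,0,87],[0,0,0,0,87]]

```text
t: 4.5
tool_pos: [447.3, 267.9, 54.8]
tool_rot: [-1.557, -0.253, 0.25]
ft_force: [0.9, -0.3, -0.4]
opening: 87.1
```

```bash
python3 st.py
```

```text
t 4.5 [447.3 267.9  54.8] x-axis [0.949 0.315 0.001] y [ 0.002 -0.001 -1.   ] yaw 0.3204 F [ 0.9 -0.3 -0.4] open 87.1 q [ 0.04  0.32 -0.75  1.93  0.27  0.99 -0.52]
```

>>> carry_out:
  steps:
    - [[0,0,-15,0,87],[0,0,-15,0,87],[0,0,-10,0,87],[0,0,0,0,87],[0,0,0,0,60],[0,0,0,0,40],[0,0,0,0,40],[0,0,0,0,40],[0,0,0,0,40]]
  newtons: 20

```text
t: 5.62
tool_pos: [447.8, 268.1, 12.7]
tool_rot: [-1.557, -0.253, 0.249]
ft_force: [0.3, 0.9, -2.1]
opening: 59.8
```

```bash
python3 st.py
```

```text
t 5.62 [447.8 268.1  12.7] x-axis [0.949 0.315 0.003] y [ 0.003 -0.    -1.   ] yaw 0.3201 F [ 0.3  0.9 -2.1] open 59.8 q [ 0.    0.39 -0.73  1.96  0.32  0.91 -0.57]
```

>>> carry_out:
  steps:
    - [[0,0,20,0,40],[0,0,40,0,40],[0,0,40,0,40],[15,-35,10,-0.03,40],[15,-40,0,-0.04,40],[15,-40,0,-0.04,40],[15,-40,0,-0.04,40],[15,-40,0,-0.04,40],[15,-40,0,-0.04,40],[10,-30,0,-0.03,40],[0,0,0,0,40],[0,0,0,0,40]]

```text
t: 7.12
tool_pos: [548.2, -2.1, 139.5]
tool_rot: [-1.569, -0.055, 0.039]
ft_force: [-0.8, -0.3, -2.7]
opening: 60.1
```

```bash
python3 st.py;python3 - <<'E'
from rig import eyes
from h import *
s=eyes.snapshot("side"); crop(s,200,100,250,250,2.4,"pics/d2.png")
E
```

```text
t 7.12 [548.2  -2.1 139.5] x-axis [0.998 0.059 0.01 ] y [ 0.01   0.002 -1.   ] yaw 0.0595 F [-0.8 -0.3 -2.7] open 60.1 q [ 0.43  0.23 -0.58  1.8   0.14  1.14 -0.13]
```

View pics/d2.png

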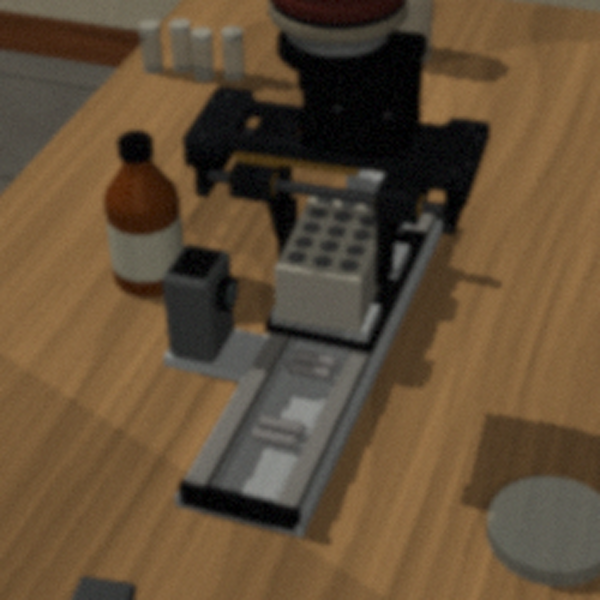

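The block hangs level in the fingers over the rail at crop (325,265).

>>> carry_out:
  steps:
    - [[10,-30,0,-0.02,40],[8,-30,0,-0.015,40],[6,-30,0,-0.01,40],[4,-15,0,0,40],[0,0,0,0,40],[0,0,0,0,40]]

```text
t: 7.92
tool_pos: [577.0, -109.9, 139.4]
tool_rot: [-1.569, -0.021, 0.005]
ft_force: [0.9, 1.2, -3.2]
opening: 59.4
```

```bash
python3 st.py
```

```text
t 7.92 [ 577.  -109.9  139.4] x-axis [1.    0.017 0.01 ] y [ 0.01   0.002 -1.   ] yaw 0.0166 F [ 0.9  1.2 -3.2] open 59.4 q [ 0.54  0.3  -0.5   1.71  0.15  1.16  0.01]
```

>>> carry_out:
  steps:
    - [[3,-5,-20,-0.012,40],[0,0,-20,0,40],[0,0,-15,0,40],[0,0,0,0,40],[0,0,0,0,40]]

```text
t: 8.55
tool_pos: [579.5, -111.8, 79.7]
tool_rot: [-1.568, -0.013, -0.0]
ft_force: [-0.0, -0.1, -3.3]
opening: 59.4
```

```bash
python3 st.py;python3 - <<'E'
from rig import eyes
from h import *
s=eyes.snapshot("side"); np.save("pics/side3.npy",s,allow_pickle=True);crop(s,270,130,130,130,5,"pics/d3.png")
s=eyes.snapshot("top"); np.save("pics/top3.npy",s,allow_pickle=True);crop(s,350,180,130,110,5,"pics/d4.png")
E
```

```text
t 8.55 [ 579.5 -111.8   79.7] x-axis [1.    0.008 0.008] y [ 0.008  0.003 -1.   ] yaw 0.0078 F [-0.  -0.1 -3.3] open 59.4 q [ 0.52  0.37 -0.49  1.76  0.19  1.05 -0.02]
```

View pics/d3.png

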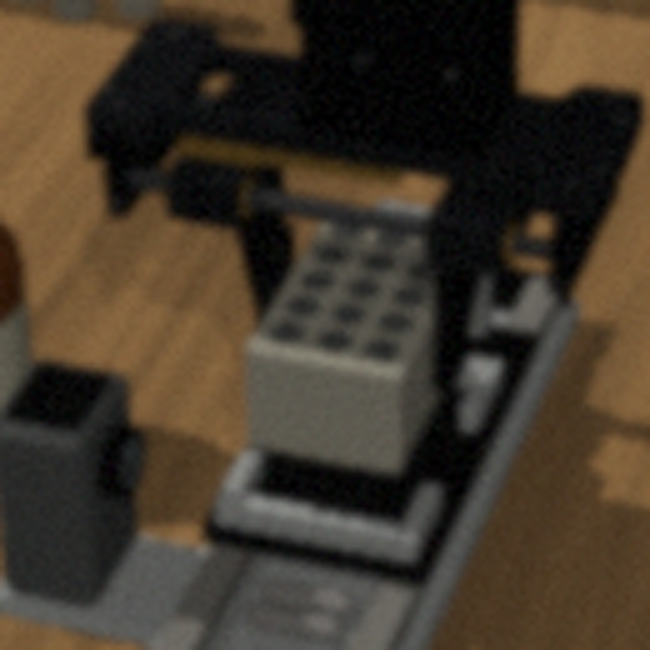

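View pics/d4.png

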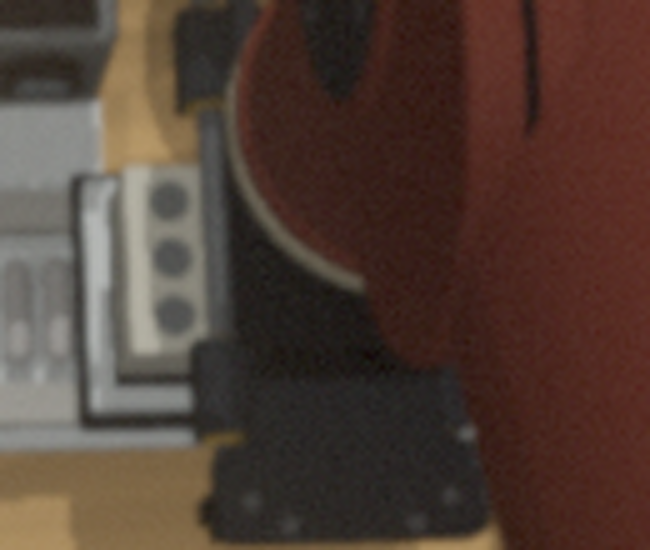

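The block is over the pocket, still level. The front row of wells shows at d4 crop (170,201), (173,258) and (176,315), so I can check the block's offset in the hand.

```bash
python3 - <<'E'
from h import *
T=np.load("pics/top3.npy",allow_pickle=True).item()
S=np.load("pics/side3.npy",allow_pickle=True).item()
c=lambda s,x0,y0,k,p,z:ray(s,[[x0+(a+.5)/k-.5,y0+(b+.5)/k-.5] for a,b in p],z)
X=c(T,350,180,5,[(170,201),(173,258),(176,315)],112);print(X.round(1),X.mean(0)-[0,36,0])
X=c(S,270,130,5,[(289,330),(335,340),(383,349)],112);print(X.round(1),X.mean(0)-[0,36,0])
E
```

```text
[[596.7 -76.6 112. ]
 [578.5 -76.8 112. ]
 [560.5 -77.  112. ]] [ 578.59408297 -112.78550847  112.        ]
[[597.4 -78.7 112. ]
 [579.3 -77.8 112. ]
 [560.8 -77.7 112. ]] [ 579.16140851 -114.08279768  112.        ]
```

>>> carry_out:
  steps:
    - [[1.5,-3,-6,-0.004,40],[0,0,-6,0,40],[0,0,0,0,40],[0,0,0,0,40]]

```text
t: 9.15
tool_pos: [581.8, -115.6, 68.2]
tool_rot: [-1.568, -0.01, -0.006]
ft_force: [-0.4, 0.7, -2.4]
opening: 60.1
```

```bash
python3 st.py
```

```text
t 9.15 [ 581.8 -115.6   68.2] x-axis [1.    0.003 0.01 ] y [ 0.01   0.002 -1.   ] yaw 0.0028 F [-0.4  0.7 -2.4] open 60.1 q [ 0.52  0.38 -0.48  1.77  0.2   1.03 -0.03]
```

>>> carry_out:
  steps:
    - [[-0.6,0.6,-6,0,40],[0,0,-5,0,40],[0,0,-3,0,40],[0,0,0,0,40]]

```text
t: 9.65
tool_pos: [581.1, -114.8, 53.1]
tool_rot: [-1.568, -0.01, -0.006]
ft_force: [-0.2, -0.2, -2.8]
opening: 59.8
```

```bash
python3 st.py;python3 - <<'E'
from rig import eyes
from h import *
s=eyes.snapshot("side"); np.save("pics/side4.npy",s,allow_pickle=True);crop(s,270,130,130,130,5,"pics/d5.png")
s=eyes.snapshot("top"); crop(s,350,180,130,110,5,"pics/d6.png")
E
```

```text
t 9.65 [ 581.1 -114.8   53.1] x-axis [1.    0.003 0.01 ] y [ 0.01   0.002 -1.   ] yaw 0.003 F [-0.2 -0.2 -2.8] open 59.8 q [ 0.52  0.4  -0.48  1.78  0.21  1.   -0.04]
```

View pics/d5.png

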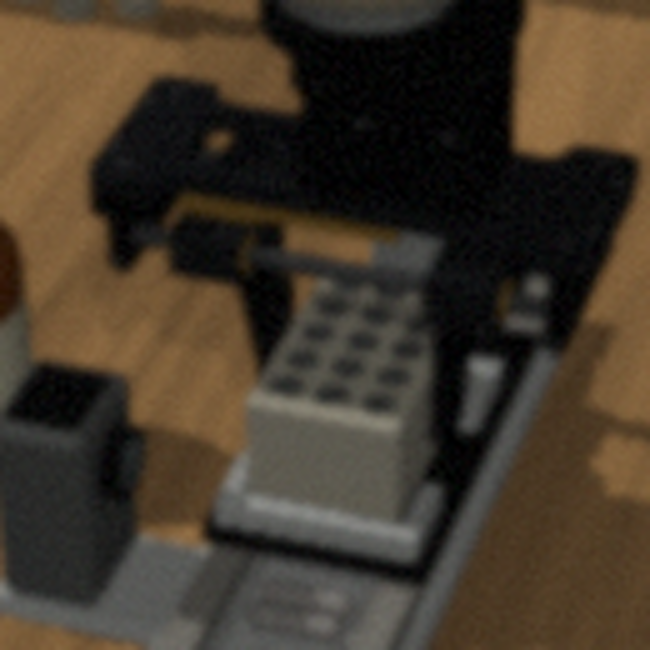

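View pics/d6.png

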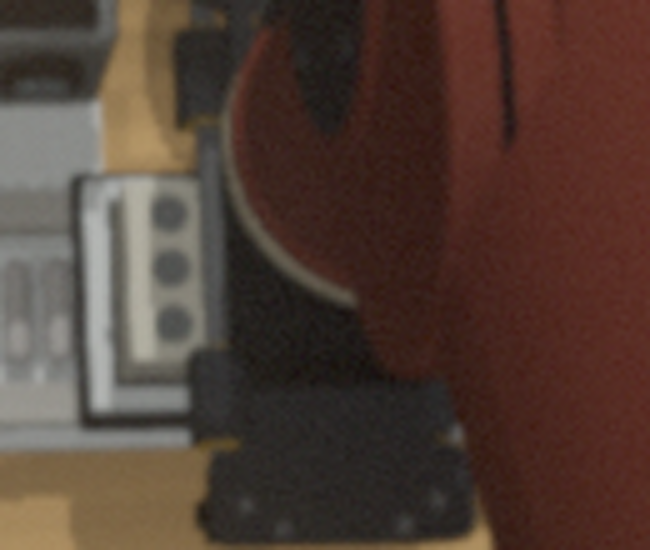

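The block's underside is about 4 mm below the wall tops with no rise in force, and the side view shows it inside the walls. I'll go on down gently.

>>> carry_out:
  steps:
    - [[0,0,-3,0,40],[0,0,-3,0,40],[0,0,-1,0,40],[0,0,0,0,40]]

```text
t: 10.25
tool_pos: [581.5, -115.0, 46.3]
tool_rot: [-1.569, -0.011, -0.007]
ft_force: [0.1, -0.5, -3.9]
opening: 59.7
```

```bash
python3 st.py
```

```text
t 10.25 [ 581.5 -115.    46.3] x-axis [1.    0.003 0.011] y [ 0.011  0.002 -1.   ] yaw 0.0028 F [ 0.1 -0.5 -3.9] open 59.7 q [ 0.51  0.41 -0.48  1.79  0.22  0.99 -0.04]
```

>>> carry_out:
  steps:
    - [[0,0,-1.2,0,40],[0,0,-0.5,0,40],[0,0,0,0,40]]

```text
t: 10.62
tool_pos: [581.7, -114.9, 45.1]
tool_rot: [-1.569, -0.011, -0.007]
ft_force: [-0.7, 0.2, -2.7]
opening: 60.0
```

>>> carry_out:
  steps:
    - [[0,0,0,0,62],[0,0,0,0,66],[0,0,0,0,74],[0,0,0,0,80],[0,0,0,0,80]]

```text
t: 11.25
tool_pos: [582.9, -115.1, 45.9]
tool_rot: [-1.569, -0.013, -0.009]
ft_force: [-0.4, -0.1, -0.2]
opening: 78.9
```

```bash
python3 st.py;python3 - <<'E'
from rig import eyes
from h import *
s=eyes.snapshot("side"); np.save("pics/side4.npy",s,allow_pickle=True);crop(s,270,130,130,130,5,"pics/d7.png")
E
```

```text
t 11.25 [ 582.9 -115.1   45.9] x-axis [1.    0.003 0.014] y [ 0.014  0.002 -1.   ] yaw 0.0028 F [-0.4 -0.1 -0.2] open 78.9 q [ 0.51  0.41 -0.47  1.79  0.22  0.98 -0.04]
```

View pics/d7.png

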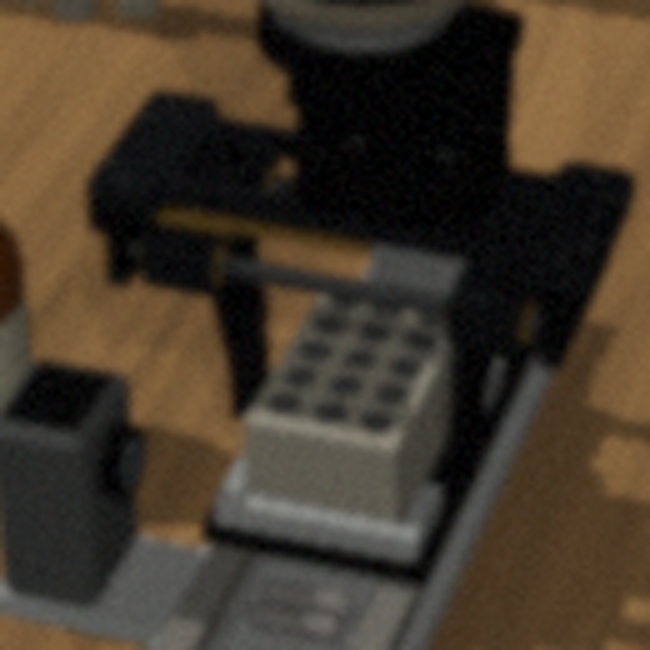

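The block sits down in the pocket with the fingers open and clear on both sides. I'll lift straight up and then check.

>>> carry_out:
  steps:
    - [[-1,0,10,0,80],[0,0,20,0,80],[0,0,30,0,80],[0,0,30,0,80],[0,-40,20,-0.1,80],[0,-50,0,-0.15,80],[0,-50,0,-0.18,80],[0,-50,0,-0.18,80],[0,0,0,-0.18,50],[0,0,0,-0.18,32],[0,0,0,-0.18,32],[0,0,0,-0.15,32]]

```text
t: 12.8
tool_pos: [583.7, -310.9, 179.8]
tool_rot: [-1.326, 1.009, -1.056]
ft_force: [-0.2, 1.2, -0.6]
opening: 47.6
```

```bash
python3 st.py;python3 - <<'E'
from rig import eyes
from h import *
s=eyes.snapshot("side"); np.save("pics/side5.npy",s,allow_pickle=True);crop(s,260,130,150,150,4,"pics/e1.png")
s=eyes.snapshot("top"); np.save("pics/top5.npy",s,allow_pickle=True);crop(s,340,180,160,110,5,"pics/e2.png")
E
```

```text
t 12.8 [ 583.7 -310.9  179.8] x-axis [ 0.238 -0.971  0.03 ] y [ 0.014 -0.027 -1.   ] yaw -1.3308 F [-0.2  1.2 -0.6] open 47.6 q [ 0.56  0.37 -0.2   1.51  0.1   1.25 -0.98]
```

View pics/e1.png

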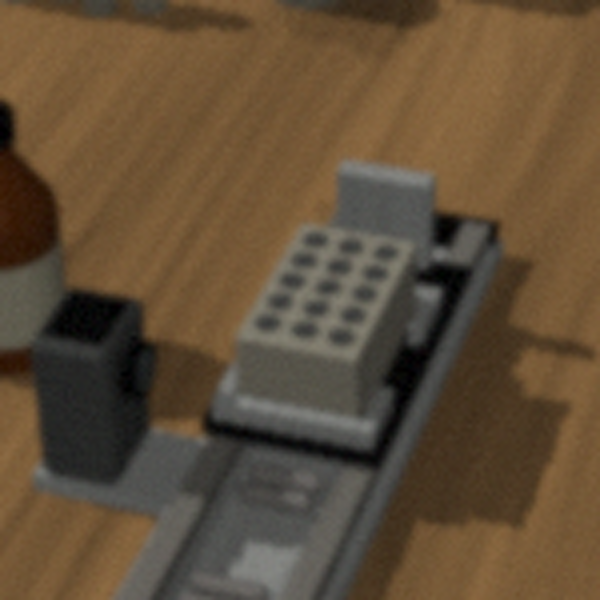

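View pics/e2.png

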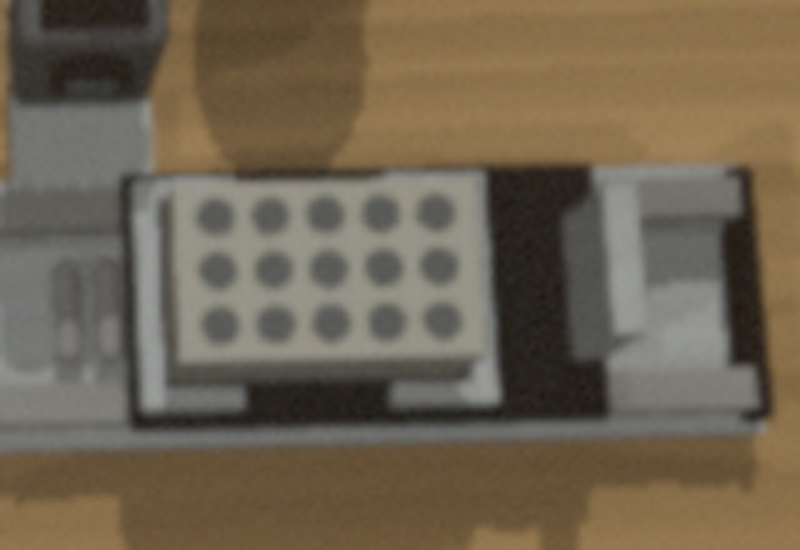

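Both views show the block flat in the pocket and clear of the arm. The fin top is at about (624,258) in the e2 crop.

```bash
cat > blk.py <<'E'
from m import *
def center(s,box,z=77):
    q=blk(s,box,0);X=ray(s,q,z);u,sv,vt=np.linalg.svd(X[:,:2]-X[:,:2].mean(0));d=vt[0]*np.sign(vt[0,1])
    r=cv2.minAreaRect(X[:,:2].astype(np.float32))
    return len(q),X.mean(0).round(1),"yaw",round(float(np.arctan2(-d[0],d[1])),4),"span",np.round(r[1],1)
E
python3 - <<'E'
from blk import *
T=np.load("pics/top5.npy",allow_pickle=True).item();S=np.load("pics/side5.npy",allow_pickle=True).item()
print(center(T,(373,212,64,45)),center(S,(317,182,50,38)))
c=lambda s,x0,y0,k,p,z:ray(s,[[x0+(a+.5)/k-.5,y0+(b+.5)/k-.5] for a,b in p],z)
X=c(T,340,180,5,[(600,183),(632,181),(646,330),(612,334)],85);print("fin",X.round(1).tolist(),X.mean(0))
X=c(S,260,130,4,[(342,162),(434,174)],85);print("fin rear edge side",X.round(1).tolist())
X=c(T,340,180,5,[(30,27),(152,27)],90);print("scanner front top edge?",X.round(1).tolist())
X=c(S,260,130,4,[(35,345),(120,360)],90);print("scanner side",X.round(1).tolist())
E
```

```text
(15, array([ 581.4, -115.4,   77. ]), 'yaw', 0.0027, 'span', array([36.1, 72.2])) (13, array([ 580.7, -111.8,   77. ]), 'yaw', -0.0743, 'span', array([36.4, 72.2]))
fin [[606.4, -203.5, 85.0], [606.9, -213.9, 85.0], [557.9, -214.8, 85.0], [556.8, -203.8, 85.0]] [ 582.01168662 -208.99909298   85.        ]
fin rear edge side [[605.7, -211.8, 85.0], [557.9, -215.1, 85.0]]
scanner front top edge? [[660.9, -19.9, 90.0], [660.2, -59.7, 90.0]]
scanner side [[689.6, -14.9, 90.0], [648.4, -16.3, 90.0]]
```

>>> carry_out:
  steps:
    - [[0,25,0,-0.08,32],[0,30,0,-0.08,32],[0,20,-10,-0.05,32],[0,10,-10,0,32],[0,0,0,0,32],[0,0,0,0,32]]

```text
t: 13.65
tool_pos: [584.2, -225.1, 164.3]
tool_rot: [-1.246, 1.15, -1.203]
ft_force: [-0.3, 0.1, -0.3]
opening: 31.9
```

```bash
python3 st.py
```

```text
t 13.65 [ 584.2 -225.1  164.3] x-axis [ 0.047 -0.998  0.032] y [ 0.013 -0.032 -0.999] yaw -1.5234 F [-0.3  0.1 -0.3] open 31.9 q [ 0.45  0.31 -0.21  1.61  0.1   1.2  -1.31]
```

>>> carry_out:
  steps:
    - [[-2,8,-20,-0.02,32],[-0.5,6,-20,-0.02,32],[0,1,-20,0,32],[0,0,0,0,32],[0,0,0,0,32]]

```text
t: 14.28
tool_pos: [582.4, -215.8, 105.7]
tool_rot: [-1.226, 1.178, -1.239]
ft_force: [-0.2, -0.7, -0.7]
opening: 31.8
```

```bash
python3 st.py;python3 - <<'E'
from rig import eyes
from h import *
s=eyes.snapshot("side"); np.save("pics/side6.npy",s,allow_pickle=True);crop(s,270,100,150,150,4,"pics/f1.png")
E
```

```text
t 14.28 [ 582.4 -215.8  105.7] x-axis [ 0.004 -0.999  0.035] y [ 0.015 -0.035 -0.999] yaw -1.5666 F [-0.2 -0.7 -0.7] open 31.8 q [ 0.43  0.35 -0.2   1.69  0.11  1.08 -1.38]
```

View pics/f1.png

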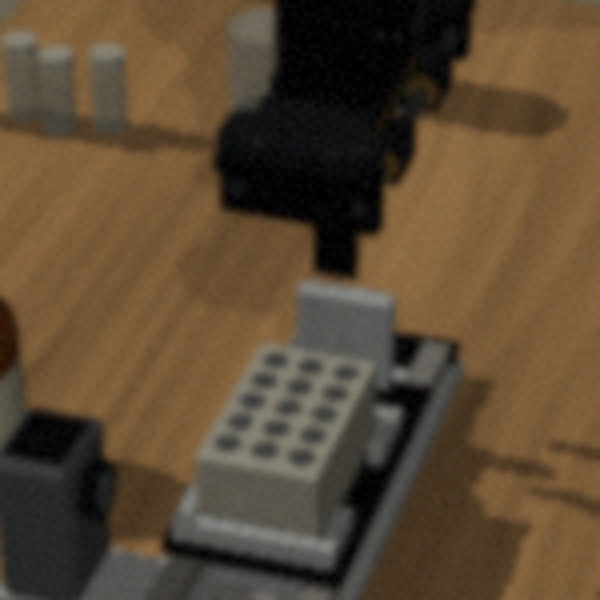

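The finger at f1 (335,270) is above the fin at (347,290). I'll correct y by about 6 mm and go down over the fin.

>>> carry_out:
  steps:
    - [[-0.5,4,-3,0,32],[0,2,0,0,32],[0,0,0,0,32]]

```text
t: 14.7
tool_pos: [582.6, -209.9, 104.1]
tool_rot: [-1.225, 1.176, -1.24]
ft_force: [0.5, -1.2, 0.1]
opening: 31.8
```

```bash
python3 st.py
```

```text
t 14.7 [ 582.6 -209.9  104.1] x-axis [ 0.004 -0.999  0.036] y [ 0.017 -0.036 -0.999] yaw -1.5668 F [ 0.5 -1.2  0.1] open 31.8 q [ 0.43  0.35 -0.21  1.7   0.11  1.08 -1.39]
```

>>> carry_out:
  steps:
    - [[-0.3,0,-10,0,32],[0,0,-10,0,32],[0,0,-10,0,32],[0,0,-8,0,32],[0,0,0,0,32],[0,0,0,0,32]]

```text
t: 15.45
tool_pos: [581.7, -209.8, 62.5]
tool_rot: [-1.226, 1.178, -1.239]
ft_force: [0.6, -0.7, 0.5]
opening: 32.1
```

```bash
python3 st.py
```

```text
t 15.45 [ 581.7 -209.8   62.5] x-axis [ 0.004 -0.999  0.035] y [ 0.016 -0.035 -0.999] yaw -1.5667 F [ 0.6 -0.7  0.5] open 32.1 q [ 0.42  0.39 -0.2   1.74  0.13  1.   -1.4 ]
```

>>> carry_out:
  steps:
    - [[0,0,-5,0,32],[0,0,0,0,20],[0,0,0,0,14],[0,0,0,0,5],[0,0,0,0,5],[0,0,0,0,5]]
  newtons: 20

```text
t: 16.2
tool_pos: [582.1, -210.0, 58.0]
tool_rot: [-1.225, 1.177, -1.24]
ft_force: [0.8, -0.4, -0.7]
opening: 12.4
```

```bash
python3 st.py
```

```text
t 16.2 [ 582.1 -210.    58. ] x-axis [ 0.004 -0.999  0.036] y [ 0.017 -0.036 -0.999] yaw -1.567 F [ 0.8 -0.4 -0.7] open 12.4 q [ 0.42  0.4  -0.2   1.74  0.13  0.99 -1.4 ]
```

>>> carry_out:
  steps:
    - [[0,3,0,0,5],[0,5,0,0,5],[0,5,0,0,5],[0,5,0,0,5],[0,5,0,0,5],[0,5,0,0,5],[0,5,0,0,5],[0,5,0,0,5],[0,5,0,0,5],[0,3,0,0,5],[0,0,0,0,5],[0,0,0,0,5]]

```text
t: 17.7
tool_pos: [582.0, -160.0, 58.0]
tool_rot: [-1.225, 1.177, -1.239]
ft_force: [-0.6, -0.7, -0.3]
opening: 12.1
```

```bash
python3 st.py;python3 - <<'E'
from rig import eyes
from h import *
s=eyes.snapshot("side"); np.save("pics/side7.npy",s,allow_pickle=True);crop(s,240,100,170,200,3,"pics/f2.png")
s=eyes.snapshot("top"); np.save("pics/top7.npy",s,allow_pickle=True);crop(s,300,160,160,120,5,"pics/f3.png")
E
```

```text
t 17.7 [ 582. -160.   58.] x-axis [ 0.004 -0.999  0.035] y [ 0.017 -0.035 -0.999] yaw -1.5664 F [-0.6 -0.7 -0.3] open 12.1 q [ 0.36  0.37 -0.22  1.77  0.14  0.99 -1.49]
```

View pics/f2.png

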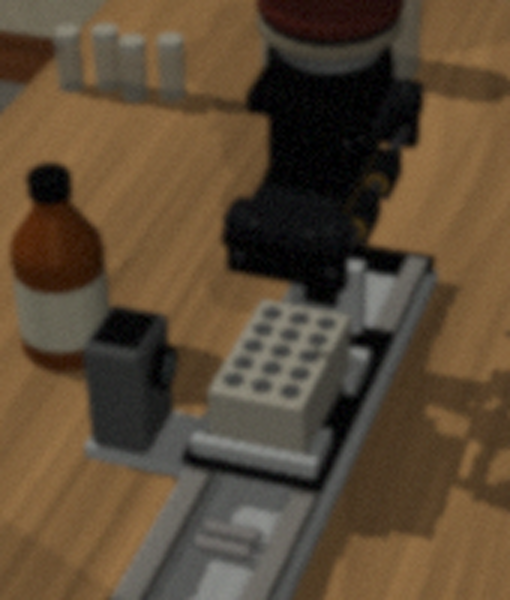

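View pics/f3.png

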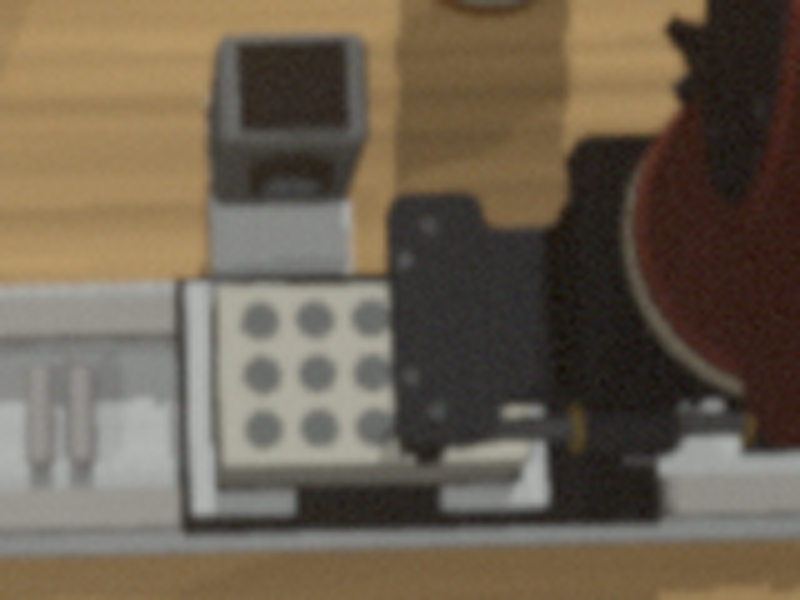

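```bash
python3 - <<'E'
from h import *
T=np.load("pics/top7.npy",allow_pickle=True).item();S=np.load("pics/side7.npy",allow_pickle=True).item()
c=lambda s,x0,y0,k,p,z:ray(s,[[x0+(a+.5)/k-.5,y0+(b+.5)/k-.5] for a,b in p],z).round(1).tolist()
print("plate z10",c(T,300,160,5,[(209,240),(351,240)],10),c(T,300,160,5,[(209,240),(351,240)],4))
print("top front",c(T,300,160,5,[(217,132),(366,132)],90),"top rear",c(T,300,160,5,[(222,40),(363,40)],90))
print("wells",c(T,300,160,5,[(260,320),(262,374),(264,428)],77))
print("rail front end black",c(T,300,160,5,[(186,400)],32))
E
```

```text
plate z10 [[643.3, -15.2, 10.0], [642.4, -66.0, 10.0]] [[644.8, -15.4, 4.0], [643.9, -66.6, 4.0]]
top front [[659.3, -15.6, 90.0], [658.4, -64.2, 90.0]] top rear [[690.7, -18.0, 90.0], [689.8, -64.3, 90.0]]
wells [[599.2, -28.6, 77.0], [581.2, -28.7, 77.0], [563.3, -28.8, 77.0]]
rail front end black [[581.3, -5.0, 32.0]]
```

Scanner edges give a station at y of about −40 and the pocket is now at about −66, so about 26 mm remain. I'll approach slowly and watch the force.

>>> carry_out:
  steps:
    - [[0,3,0,0,5],[0,4,0,0,5],[0,4,0,0,5],[0,3,0,0,5],[0,0,0,0,5]]

```text
t: 18.42
tool_pos: [581.9, -147.1, 58.0]
tool_rot: [-1.225, 1.177, -1.242]
ft_force: [0.3, -2.3, -0.4]
opening: 12.1
```

>>> carry_out:
  steps:
    - [[0,1.5,0,0,5],[0,1.5,0,0,5]]

```text
t: 18.68
tool_pos: [581.9, -144.9, 58.0]
tool_rot: [-1.225, 1.177, -1.243]
ft_force: [1.4, -3.0, -0.7]
opening: 12.0
```

>>> carry_out:
  steps:
    - [[0,1.5,0,0,5],[0,1.0,0,0,5]]

```text
t: 18.92
tool_pos: [581.9, -141.2, 58.0]
tool_rot: [-1.225, 1.177, -1.242]
ft_force: [-0.3, 0.5, -0.3]
opening: 12.1
```

>>> carry_out:
  steps:
    - [[0,0,0,0,5]]

```text
t: 19.05
tool_pos: [581.9, -140.2, 58.0]
tool_rot: [-1.225, 1.177, -1.241]
ft_force: [0.4, 0.4, -0.3]
opening: 12.2
```

>>> carry_out:
  steps:
    - [[0,1.0,0,0,5],[0,0,0,0,5]]

```text
t: 19.3
tool_pos: [581.9, -137.5, 58.0]
tool_rot: [-1.225, 1.177, -1.239]
ft_force: [-0.4, 2.0, 0.7]
opening: 12.3
```

>>> carry_out:
  steps:
    - [[0,1.0,0,0,5],[0,0,0,0,5]]

```text
t: 19.55
tool_pos: [581.9, -136.7, 58.0]
tool_rot: [-1.225, 1.177, -1.239]
ft_force: [-0.5, 0.9, 0.4]
opening: 12.1
```

>>> carry_out:
  steps:
    - [[0,1.0,0,0,5],[0,0,0,0,5]]

```text
t: 19.8
tool_pos: [581.9, -136.2, 58.0]
tool_rot: [-1.225, 1.177, -1.24]
ft_force: [-0.2, 0.4, 0.2]
opening: 12.1
```

The force went to −3 N, then reversed to +2 N and faded at y ≈ −136. That fits the wheel climbing the rib and being drawn into the stop. I'll release and look.

>>> carry_out:
  steps:
    - [[0,0,0,0,14],[0,0,0,0,20],[0,0,0,0,30],[0,0,0,0,30],[0,0,8,0,30],[0,0,20,0,30],[0,0,40,0,30],[0,-40,30,0,30],[0,-60,10,0,30],[0,-60,0,0,30],[0,0,0,0,30],[0,0,0,0,30]]

```text
t: 21.3
tool_pos: [582.4, -299.9, 175.0]
tool_rot: [-1.225, 1.17, -1.241]
ft_force: [0.7, -0.1, -0.5]
opening: 29.8
```

```bash
python3 st.py;python3 - <<'E'
from rig import eyes
from h import *
s=eyes.snapshot("side"); np.save("pics/side8.npy",s,allow_pickle=True);crop(s,240,130,150,150,4,"pics/g1.png")
s=eyes.snapshot("top"); np.save("pics/top8.npy",s,allow_pickle=True);crop(s,300,160,160,120,5,"pics/g2.png")
cv2.imwrite("pics/g3.png",s["pixels"][...,::-1])
E
```

```text
t 21.3 [ 582.4 -299.9  175. ] x-axis [ 0.008 -0.999  0.038] y [ 0.022 -0.038 -0.999] yaw -1.5632 F [ 0.7 -0.1 -0.5] open 29.8 q [ 0.52  0.35 -0.16  1.54  0.09  1.22 -1.22]
```

View pics/g1.png

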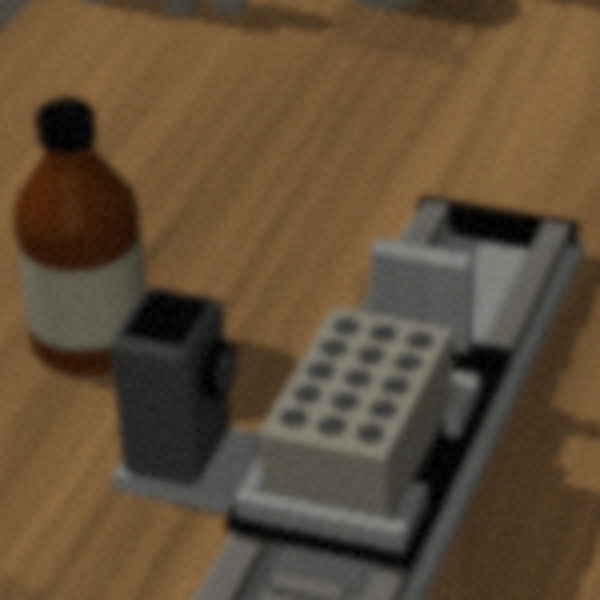

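View pics/g2.png

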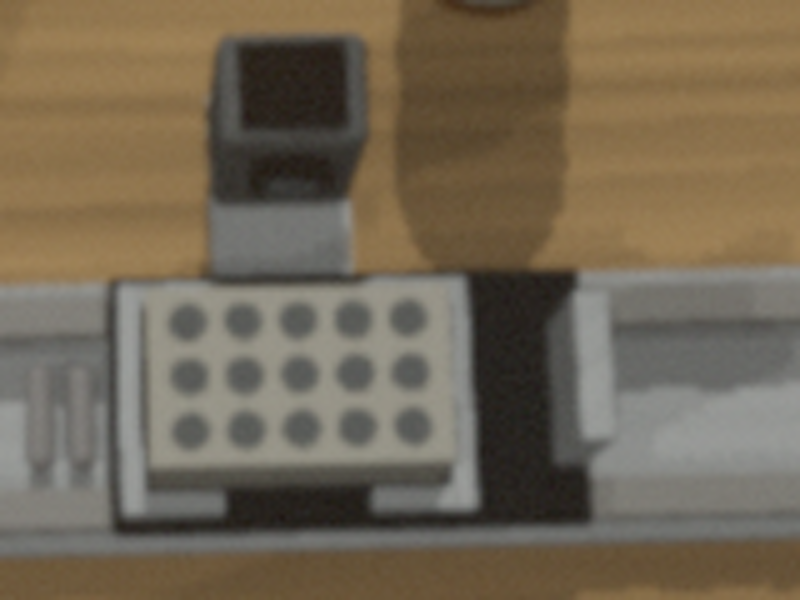

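View pics/g3.png

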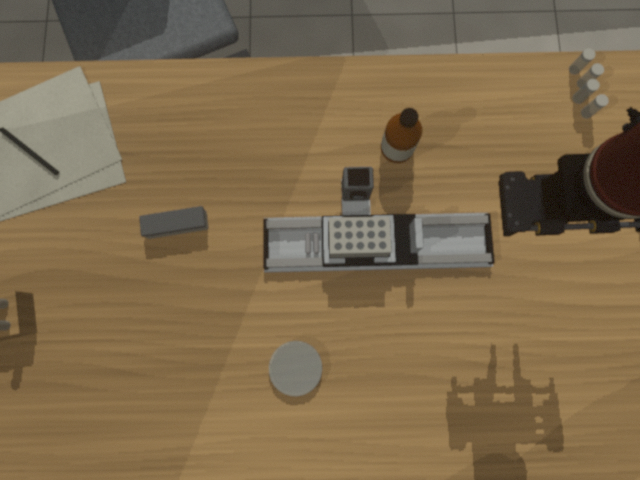

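```bash
python3 - <<'E'
from blk import *
T=np.load("pics/top8.npy",allow_pickle=True).item();S=np.load("pics/side8.npy",allow_pickle=True).item()
print(center(T,(328,215,66,42)),center(S,(303,205,52,38)))
c=lambda s,x0,y0,k,p,z:ray(s,[[x0+(a+.5)/k-.5,y0+(b+.5)/k-.5] for a,b in p],z)
X=c(T,300,160,5,[(116,280),(470,273),(480,510),(128,518)],44);print("pocket",X[:,:2].round(1).tolist(),X.mean(0).round(1))
X=c(T,300,160,5,[(577,290),(608,290),(612,436),(584,442)],85);print("fin",X.round(1).mean(0))
E
```

```text
(15, array([581. , -40.9,  77. ]), 'yaw', 0.0041, 'span', array([36.1, 72.1])) (15, array([581.9, -41.4,  77. ]), 'yaw', 0.0037, 'span', array([36.2, 72.1]))
pocket [[621.2, 18.3], [621.4, -102.8], [539.7, -102.5], [539.2, 15.7]] [580.4 -42.8  44. ]
fin [ 580.9  -135.65   85.  ]
```

```bash
python3 - <<'E'
from rig import robot,eyes
from blk import *
print(center(eyes.snapshot("top"),(328,215,66,42)))
print(robot.sign_off())
E
```

```text
(15, array([581. , -40.9,  77. ]), 'yaw', 0.0044, 'span', array([36.2, 72.2]))
the job is handed in; nothing more can be done
None
```

I put the block in the pocket right side up and let it go. I then pinched the carrier's fin and drew the carrier about 74 mm along the rail into the first stop. After that I released it, backed the arm away and handed the job in at about 21.5 s.

**Last checks:**
- **Block:** it is flat and unmoving. Its top measures at 77 mm, which matches sitting on the pocket floor. It is about 1–2 mm off the pocket centre and turned about 0.004 rad.
- **Click:** the fin resisted with about 3 N, then pulled forward with about 2 N, and the force faded to nothing by the end. That is the wheel going over the rib and being drawn in.
- **Other things on the bench:** the slide box, bottle and dish look unmoved in the top view. I compared them by eye and did not re-measure their positions.

**What disagreed:**
- **Stop position:** the scanner's edges put the stop at y ≈ −40 mm. The pocket walls measured −42.8 mm and the block −41 mm. That 1–2.5 mm difference is about the size of the calibration error. I relied on the forces for the click and did not push the fin again to confirm it holds.
- **Peak force:** the highest reading was about 3 N, against the expected 7 N. I only took readings between small steps, so I may have missed the peak.
- **Tool tilt:** the tool had leaned about 2° by the time it pinched the fin, with no visible effect.

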